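Push-to-open bread cabinet: spring the door and swing it wide

ROBOT

A 7-joint arm with a two-finger parallel gripper is mounted at the origin on the work surface. World frame = base frame: x ahead of the robot, y to its left, z up, the work surface at z = 0. Lengths are in m, angles in rad, forces in N, time in s.
With the tool pointing down it reaches from about 0.35 to 0.9 m from the base axis. Payload 8.1 kg.
Tool frame: the origin (TCP) lies at the very end of the fingers, on their centre line; the grasp point (between the pads) lies 19 mm behind it (arm.tcp_to_grasp is the distance from the TCP to the grasp point, in m); z points along the fingers, y is the line along which they close (so a half turn about z gives the same grasp; the last joint's range is limited). The gripper opens to 92 mm and grips with 3 to 60 N. Pads are 19 mm wide; open, the fingers measure 130 mm over their backs; the gripper's body (75 mm by 190 mm) begins 47 mm behind the grasp point.
Start: joints at [1.04, 0.434, 0.025, 1.573, -0.012, 1.134, -0.075], TCP at [0.259, -0.569, 0.227] pointing down, gripper open.
Joint ranges: [-2.62, 2.62], [-0.44, 2.09], [-1.27, 1.32], [0.08, 2.57], [-1.32, 4.46], [0.12, 2], [-2.74, 2.74]. Speed limits (rad/s): [2.22, 2.22, 3.01, 3.01, 3.14, 3.14, 3.14].

INTERFACE

Orientations are given as a rotation vector (axis times angle).
In Python, from cell import arm gives the robot as it stands.
- The arm moves only by the tool pendant, called after "Call:" in YAML: its name, and indented under it one key for each argument. Schema: {"type":"object","properties":{"ticks":{"type":"array","items":{"type":"array","items":{"type":"number"},"minItems":5,"maxItems":5},"minItems":1,"maxItems":10},"clamp_n":{"type":"number"},"only":{"type":"string"},"quiet":{"type":"boolean"},"lines":{"type":"string"}},"required":["ticks"],"additionalProperties":false}. ticks is a list of rows, 1 to 10 of them, each of 5 numbers: dx, dy, dz in m, then a turn about the tool's z in rad, then the opening from 0.0 (shut) to 1.0 (fully open); each row shifts and turns the commanded pose from where the row before left it, along the tool's axes as they then stand; what a row does not reach is not made up. A row lasts 1/10 s, in which the tool goes at most 0.05 m and 0.15 rad, less where a joint would pass 70% of its speed; a pose out of reach is approached as far as the arm can. The fingers move at their own pace and stop on an object; clamp_n is the grip in N (left out, the last holds). Time passes only in rows, so rows that do not move let the fingers close. The tool returns the time, the measured TCP pose, the force, the opening and the grip force at its end. only (a regular expression) keeps the lines of the reply that match it, lines (a string "A,B") keeps lines A to B, and quiet returns only ok. Input that does not fit is refused with a message, and nothing moves.
- arm.observe(): the state, without advancing time (a new reading comes with each control period).
- arm.get_image(name): name is "scene" or "top"; returns a dict with "image" (384x512x3 uint8, blue, green, red), "fx", "fy", "cx", "cy" (pixels), "cam_to_world" (4x4, takes a point from camera to world coordinates). Camera axes: x right, y down, z forward; pixel columns grow to the right and rows downward; lengths in m; the calibration is good to about 2 mm. A picture is of the moment at which its call begins. There is no depth.
- arm.sign_off(): hands the job in; it is judged then, once.
The state is a dict: "clock": time; "joints": joint angles; "dq": joint speeds; "joint_efforts": joint torques, N m; "position": TCP position; "ee_rot": TCP orientation; "force": force on the tool from outside, world axes, zero at the start; "ft_torque": the same for the moment, N m; "width": opening from 0.0 (shut) to 1.0 (fully open); "gripper_force": force on a finger pad.
Only numpy, scipy, OpenCV 4.12 (cv2) and the standard library are available. Lean on these libraries where they do the work, as an engineer would, in place of code of your own. Each camera call takes 0.05 s, during which the arm holds its last target. There are 200 camera calls.

TASK

Open the bread cabinet for loading by pushing with the fingers alone; pick nothing up. Slide the empty loaf tin that stands in the door's way along the bench, clear of the door's swing, without lifting or tipping it; press the door in near its free edge until the catch lets go, take the fingers off so that the spring pops it ajar, then reach behind the free edge and swing the door wide open, square to the cabinet's front or nearly so. Do not let the door or the cabinet touch the tin, and leave everything else on the bench where it stands.

Things in the scene. Friction and masses are not known exactly. Their poses are not given: they have to be found in the camera images.
- cabinet: Countertop bread cabinet, stainless steel, fixed: 260 deep (x), 330 wide (y), 225 mm high. Origin on the bench under its centre; its front looks along its own -x, carcass front plane at x = -130 mm. A handleless door covers y = -60 to +160 mm of the front; the rest (y = -165 to -70) is a fixed fascia level with the carcass, with a knob at y = -114, z = 115 mm standing out 19 mm.
- door (a joint): The door's hinge, rad: 0 shut, grows as it opens outwards, stops at -0.026 and 1.6. Vertical axis at x = -137, y = +160 mm of the cabinet. Door 220 wide, 18 thick, 22 to 221 mm above the bench; shut, its outer face is at x = -155, its back at x = -137 and its free edge at y = -60 mm of the cabinet. Ajar or beyond it moves easily (under 1 N at the free edge) and stays where left.
- door_press (a point): On the door's outer face, 25 mm from the free edge, 180 mm above the bench: a good place to press. Pushed in here by 4 mm (about 4 to 5 N; hard stop at 5 mm) the catch lets go, and once the fingers withdraw a spring plunger throws the door ajar to about 0.2 rad (some 45 mm gap at the free edge). It does not latch again.
- door_back (a point): On the door's back face, 50 mm from the free edge, 170 mm from the hinge axis, 180 mm above the bench: a good place to swing the ajar door from behind, fingers let down from above between door and carcass. Strike roller and plunger are behind the free edge, 80 to 130 mm above the bench: stay above them.
- door_hinge (a point): Point on the hinge axis, 180 mm above the bench.
- loaf_tin: Empty open-topped loaf tin, bare metal, 180 (x) x 95 (y) x 70 mm high, walls and floor 4 mm, 0.28 to 0.56 kg, standing in front of the door with its long side roughly along the door. Origin at the centre of its underside, z up.
- jam_jar: Bystander: round jar, 68 mm across, 100 mm high, origin at its underside; stands beyond the hinge end of the cabinet's front.
- dredger: Bystander: steel flour dredger, 70 mm across, 121 mm high, origin at its underside; stands some 100 mm further out than the jam jar.
- tongs: Bystander: serving tongs lying flat, 235 x 80 x 18 mm, origin at its underside.
- scraper: Bystander: bench scraper lying flat, 100 x 124 x 20 mm, origin at its underside.
- roll_tray: Bystander: white tray of rolls, 260 (x) x 190 mm (y), 48 mm high with the rolls, origin at its underside.
- egg_bowl: Bystander: steel bowl, 130 mm across, 60 mm high, origin at its underside.

How it is judged:
On the way, in this order (a step that is already met when the one before it is completed fails the run):
1. the catch has let go and the door stands ajar (0.1 to 0.7 rad), untouched (value of joint door between 0.1 and 0.7 rad and contact force between each of the arm, the fingers and cabinet below 0.3 N), for 0.2 s.
2. the door is swung wide open (over 1.35 rad) (value of joint door above 1.35 rad), for 0.2 s.
At the end, for the whole second after the job is handed in: The door stands still, open by 1.35 rad (77 degrees) or more; the loaf tin stands upright and still on the bench, touching neither door nor cabinet (value of joint door above 1.35 rad and velocity of joint door between -0.05 and 0.05 rad/s and height (world z) of loaf_tin between -0.006 and 0.006 m and angle between loaf_tin's own z axis and vertical below 0.1 rad and linear speed of loaf_tin below 0.02 m/s and contact force between loaf_tin and cabinet below 0.2 N).
It fails at once if the loaf tin is lifted off the bench (over 15 mm) or tipped (over 0.25 rad) (height (world z) of loaf_tin above 0.015 m or height (world z) of loaf_tin below -0.05 m or angle between loaf_tin's own z axis and vertical above 0.25 rad).
It fails at once if the door or the cabinet strikes or pushes the loaf tin (over 1 N) (contact force between loaf_tin and cabinet above 1 N).
It fails at once if a bystander is moved by more than 30 mm (distance of any of jam_jar, dredger, tongs, scraper, roll_tray, egg_bowl from where it was at the start of the episode above 0.03 m).
It also fails if it takes over 64 s, if anything falls off the work surface, if the arm or the gripper's body presses on something with over 40 N, if the wrist force passes 120 N, or if a joint passes its speed limit or range.

## Working session

There is one attempt and no reset: what is moved stays moved. The work goes in short steps, Python scripts to look and compute and a tool call to move; the robot and the scene stay as the last step left them, time stands still between calls to the robot, and variables do not carry over. Pictures are saved under pics/ and viewed, at most 10 in all, crops included, and the job is handed in when it is done.

```bash
ls; mkdir -p pics
```

Run:
```python
from cell import arm
import cv2
for n in("scene","top"):
    d=arm.get_image(n); cv2.imwrite(f"pics/{n}0.png",d["image"])
    print(n,d["fx"],d["fy"],d["cx"],d["cy"],d["cam_to_world"])
print(arm.observe())
```

```text
cell.py
pics
scene 411.6645916169055 411.6645916169055 256.6475817270346 190.0403440663273 [[-0.79096543  0.3309546  -0.51462874  1.29357719]
 [ 0.61185801  0.4303853  -0.66362509  1.03367206]
 [ 0.00185887 -0.83978423 -0.54291712  0.88143117]
 [ 0.          0.          0.          1.        ]]
top 456.6369105700528 456.6369105700528 248.97193774570405 196.78328123040663 [[ 2.27454458e-02 -9.90736810e-01  1.33877621e-01  3.79152531e-01]
 [-9.99741098e-01 -2.26233946e-02  2.43302176e-03  6.50022388e-02]
 [ 6.18282030e-04 -1.33898300e-01 -9.90994885e-01  1.65298730e+00]
 [ 0.00000000e+00  0.00000000e+00  0.00000000e+00  1.00000000e+00]]
{'clock': 0.1, 'joints': array([ 1.04037739,  0.43515321,  0.02497454,  1.57400452, -0.01160735,
        1.13400959, -0.07510656]), 'dq': array([ 0.00015252, -0.00022834,  0.0003643 , -0.00325788,  0.00065859,
        0.00050366, -0.00049929]), 'joint_efforts': array([ 3.95060575e-03, -6.69126749e+01,  9.88604464e-01, -3.15143108e+01,
       -6.04178058e-02,  3.75467318e-02,  5.25903170e-05]), 'position': array([ 0.25906554, -0.56827045,  0.22602414]), 'ee_rot': array([-3.06868316e+00, -6.66490669e-01,  6.64548978e-04]), 'force': array([ 0.23115627, -0.02177652, -0.05457445]), 'ft_torque': array([ 0.01028328,  0.04746371, -0.00504797]), 'gripper_force': 0.0, 'width': 1.000607205149483}
```

View pics/top0.png

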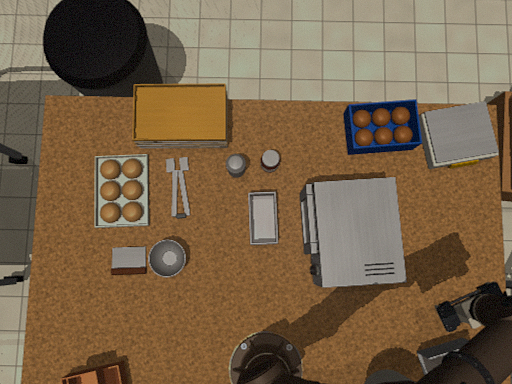

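View pics/scene0.png

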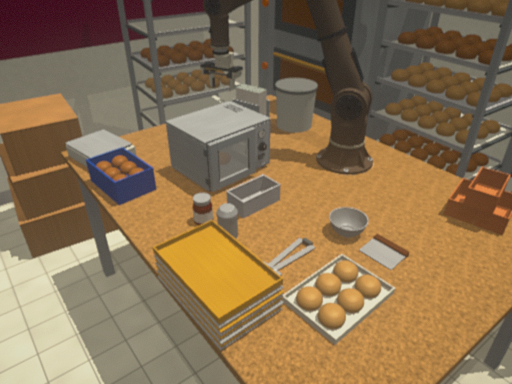

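The top view shows the cabinet's roof at about (313-405, 178-287) with the door to its left. The tin is at (263,218), the jar at (270,158) and the dredger at (236,163). The door faces world +y, with its hinge at the far end (+x).

Create h.py:
```python
import numpy as np,cv2
from cell import arm
def ray(d,u,v):
    T=np.array(d["cam_to_world"]);r=T[:3,:3]@np.array([(u-d["cx"])/d["fx"],(v-d["cy"])/d["fy"],1]);return T[:3,3],r
def plane(d,u,v,z):
    o,r=ray(d,u,v);return o+r*(z-o[2])/r[2]
def tri(a,pa,b,pb):
    o1,r1=ray(a,*pa);o2,r2=ray(b,*pb)
    s=np.linalg.lstsq(np.c_[r1,-r2],o2-o1,rcond=None)[0]
    p,q=o1+s[0]*r1,o2+s[1]*r2
    return (p+q)/2,np.linalg.norm(p-q)
```

Run:
```python
import cv2
a=cv2.imread("pics/top0.png")[140:300,225:415]; b=cv2.imread("pics/scene0.png")[90:250,160:290]
cv2.imwrite("pics/c0.png",cv2.resize(a,None,fx=4,fy=3.75,interpolation=2)[:600,:760])
cv2.imwrite("pics/c1.png",cv2.resize(b,None,fx=3.75,fy=3.75,interpolation=2))
```

```text
(no output)
```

View pics/c0.png

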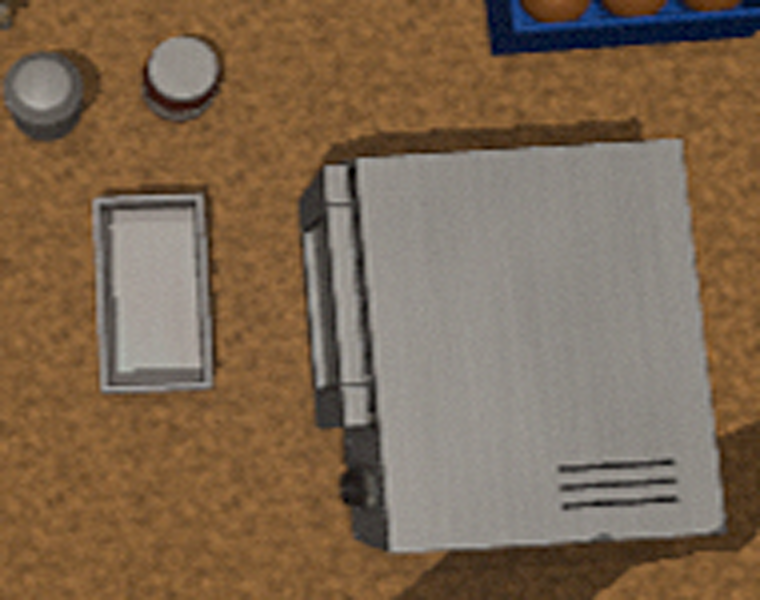

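View pics/c1.png

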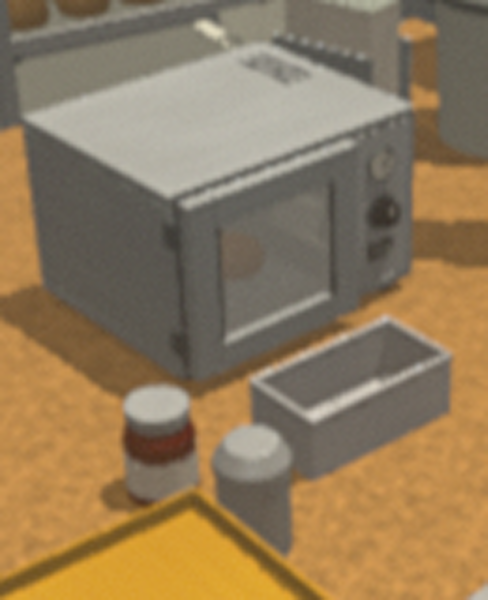

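Crop positions: the tin rim corners are (94,198), (205,193), (213,386) and (102,391). The cabinet roof corners are (357,158), (682,140), (722,530) and (390,551). The door's outer top edge runs from (326,165) to (347,425). The scene crop shows the same corners.

Run:
```python
from h import *
t=arm.get_image("top");s=arm.get_image("scene")
T=lambda p:(225+(p[0]+.5)/4-.5,140+(p[1]+.5)/3.75-.5);S=lambda p:(160+(p[0]+.5)/3.75-.5,90+(p[1]+.5)/3.75-.5)
np.set_printoptions(precision=4,suppress=True)
for n,a,b,z in[("tin+x+y",(94,198),(312,420),.07),("tin+x-y",(205,193),(253,383),.07),("tin-x-y",(213,386),(388,318),.07),("tin-x+y",(102,391),(450,355),.07),
 ("cab hinge front",(357,158),(168,195),.225),("cab fascia front",(390,551),(413,105),.225),("cab back hinge",(682,140),(25,120),.225),("cab back far",(722,530),(262,43),.225),("door hinge out",(326,165),(183,208),.221),("door free out",(347,425),(358,145),.221)]:
    print(n,*tri(t,T(a),s,S(b)),plane(t,*T(a),z))
for n,a,z in[("jar",(183,68),.1),("dredger",(45,80),.121)]: print(n,plane(t,*T(a),z))
for n,p in[("tongs tip",(178,160)),("tongs end",(182,217)),("tongs R",(189,212)),("bowl",(168,258))]: print(n,plane(t,*p,.02))
q=np.array([plane(t,*T(a),.225)[:2] for a in[(357,158),(390,551),(722,530),(682,140)]])
# cabinet: local corners
l=np.array([[-.13,.165],[-.13,-.165],[.13,-.165],[.13,.165]])
A=q-q.mean(0);H=l.T@A;th=np.arctan2(H[0,1]-H[1,0],H[0,0]+H[1,1]);R=np.array([[np.cos(th),-np.sin(th)],[np.sin(th),np.cos(th)]])
c=q.mean(0);print("cab",c,th,"resid",q-(c+l@R.T))
for n,p in[("press",(-.155,-.035)),("back",(-.137,-.01)),("hinge",(-.137,.16)),("free",(-.155,-.06))]:print(n,c+R@p)
```

```text
tin+x+y [0.6083 0.0721 0.0706] 0.0003194825651936832 [0.6083 0.0722 0.07  ]
tin+x-y [ 0.6136 -0.0233  0.0648] 0.006173876669914466 [ 0.6152 -0.0249  0.07  ]
tin-x-y [ 0.4353 -0.034   0.068 ] 0.0017357603080473405 [ 0.4359 -0.0345  0.07  ]
tin-x+y [0.4298 0.0606 0.0677] 0.0016250939782933467 [0.4291 0.0612 0.07  ]
cab hinge front [ 0.6245 -0.1359  0.2252] 0.000597269222030068 [ 0.6248 -0.1361  0.225 ]
cab fascia front [ 0.299  -0.163   0.2244] 0.0006514788473810988 [ 0.2987 -0.1627  0.225 ]
cab back hinge [ 0.6453 -0.3944  0.2194] 0.004338564538165914 [ 0.6461 -0.3939  0.225 ]
cab back far [ 0.321  -0.4187  0.2227] 0.0009445863701416804 [ 0.3215 -0.4182  0.225 ]
door hinge out [ 0.6204 -0.1132  0.2188] 0.00276711201525024 [ 0.6189 -0.1121  0.221 ]
door free out [ 0.4002 -0.1298  0.2175] 0.0010862818730266704 [ 0.4006 -0.1297  0.221 ]
jar [ 0.7273 -0.0024  0.1   ]
dredger [0.7087 0.1164 0.121 ]
tongs tip [0.7292 0.3309 0.02  ]
tongs end [0.5211 0.3075 0.02  ]
tongs R [0.5397 0.2831 0.02  ]
bowl [0.3743 0.3509 0.02  ]
cab [ 0.4728 -0.2777] -1.48986855936971 resid [[-0.002  -0.0013]
 [ 0.0009 -0.0012]
 [ 0.0027  0.0024]
 [-0.0016  0.    ]]
press [ 0.4254 -0.1261]
back [ 0.4517 -0.142 ]
hinge [ 0.6212 -0.1282]
free [ 0.4005 -0.1281]
```

Create to.py:
```python
import sys
from h import *
from scipy.spatial.transform import Rotation as Ro
o=arm.observe();R=Ro.from_rotvec(o["ee_rot"]).as_matrix()
print("p",o["position"].round(4),"yaw(tool y)",round(float(np.arctan2(R[1,1],R[0,1])),3),"tool z",R[:,2].round(3),"F",o["force"].round(2),"t",o["clock"])
if len(sys.argv)>1:print("tool delta",(R.T@(np.array(eval(sys.argv[1]))-o["position"])).round(4))
```

```text
(no output)
```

Call:
pendant:
  ticks:
    - [0, 0, -0.012, -0.15, 0.5]
    - [0, 0, -0.012, -0.15, 0.5]
    - [0, 0, -0.012, -0.15, 0.5]
    - [0, 0, -0.012, -0.15, 0.5]
    - [0, 0, -0.012, -0.15, 0.5]
    - [0, 0, -0.012, -0.15, 0.5]
    - [0, 0, -0.012, -0.15, 0.5]
    - [0, 0, -0.012, -0.15, 0.5]

```text
clock: 1.0
position: [0.2591, -0.5686, 0.323]
ee_rot: [-2.15, -2.29, -0.0]
force: [-0.1, 0.3, -0.1]
width: 0.504
gripper_force: 0.0
```

```bash
python3 to.py '[.522,.020,.32]'
```

```text
p [ 0.2591 -0.5686  0.323 ] yaw(tool y) 0.063 tool z [-0.  0. -1.] F [-0.1   0.31 -0.12] t 1.0
tool delta [0.5709 0.2994 0.0031]
```

Call:
pendant:
  ticks:
    - [0.038, 0.02, 0, 0, 0.5]
    - [0.038, 0.02, 0, 0, 0.5]
    - [0.038, 0.02, 0, 0, 0.5]
    - [0.038, 0.02, 0, 0, 0.5]
    - [0.038, 0.02, 0, 0, 0.5]
    - [0.038, 0.02, 0, 0, 0.5]
    - [0.038, 0.02, 0, 0, 0.5]
    - [0.038, 0.02, 0, 0, 0.5]

```text
clock: 1.8
position: [0.402, -0.2544, 0.3228]
ee_rot: [2.157, 2.283, -0.0]
force: [0.5, -0.2, 0.2]
width: 0.501
gripper_force: 0.0
```

Call:
pendant:
  ticks:
    - [0.038, 0.02, 0, 0, 0.5]
    - [0.038, 0.02, 0, 0, 0.5]
    - [0.038, 0.02, 0, 0, 0.5]
    - [0.038, 0.02, 0, 0, 0.5]
    - [0.038, 0.02, 0, 0, 0.5]
    - [0.038, 0.02, 0, 0, 0.5]
    - [0.038, 0.02, 0, 0, 0.5]
    - [0, 0, 0, 0, 0.5]

```text
clock: 2.6
position: [0.5273, 0.0241, 0.3227]
ee_rot: [-2.146, -2.291, -0.005]
force: [0.1, -0.5, 0.6]
width: 0.501
gripper_force: 0.0
```

```bash
python3 to.py '[.522,.020,.025]'
```

```text
p [0.5273 0.0241 0.3227] yaw(tool y) 0.065 tool z [ 0.001  0.004 -1.   ] F [ 0.1  -0.46  0.55] t 2.6
tool delta [-0.0048 -0.0058  0.2977]
```

Call:
pendant:
  ticks:
    - [-0.005, -0.005, 0.04, 0, 0.5]
    - [0, 0, 0.04, 0, 0.5]
    - [0, 0, 0.04, 0, 0.5]
    - [0, 0, 0.04, 0, 0.5]
    - [0, 0, 0.04, 0, 0.5]
    - [0, 0, 0.04, 0, 0.5]
    - [0, 0, 0.03, 0, 0.5]
    - [0, 0, 0.027, 0, 0.5]
    - [0, 0, 0, 0, 0.5]

```text
clock: 3.5
position: [0.5191, 0.0113, 0.0228]
ee_rot: [-2.155, -2.281, 0.007]
force: [-0.5, 0.4, 0.6]
width: 0.501
gripper_force: 0.0
```

```bash
python3 to.py '[.522,.059,.025]'
```

```text
p [0.5191 0.0113 0.0228] yaw(tool y) 0.057 tool z [-0.006 -0.001 -1.   ] F [-0.5   0.36  0.61] t 3.5
tool delta [ 0.0474  0.0056 -0.0023]
```

Call:
pendant:
  ticks:
    - [0.015, 0, 0, 0, 0.5]
    - [0.015, 0, 0, 0, 0.5]
    - [0.008, 0, 0, 0, 0.5]
    - [0.008, 0, 0, 0, 0.5]
    - [0.012, 0, 0, 0, 0.5]
    - [0.012, 0, 0, 0, 0.5]
    - [0.012, 0, 0, 0, 0.5]
    - [0.012, 0, 0, 0, 0.5]

```text
clock: 4.3
position: [0.5162, 0.107, 0.0258]
ee_rot: [2.157, 2.284, -0.0]
force: [-0.1, -3.0, 2.4]
width: 0.498
gripper_force: 1.6
```

```bash
python3 to.py
```

```text
p [0.5162 0.107  0.0258] yaw(tool y) 0.057 tool z [-0. -0. -1.] F [-0.13 -3.02  2.41] t 4.3
```

Call:
pendant:
  ticks:
    - [0.012, 0, 0, 0, 0.5]
    - [0.012, 0, 0, 0, 0.5]
    - [0.012, 0, 0, 0, 0.5]
    - [0.012, 0, 0, 0, 0.5]
    - [0.012, 0, 0, 0, 0.5]
    - [0.012, 0, 0, 0, 0.5]
    - [0.012, 0, 0, 0, 0.5]
    - [0.012, 0, 0, 0, 0.5]
    - [0.008, 0, 0, 0, 0.5]
    - [0, 0, 0, 0, 0.5]

```text
clock: 5.3
position: [0.5101, 0.2121, 0.0258]
ee_rot: [-2.154, -2.285, -0.002]
force: [0.5, 0.1, 0.5]
width: 0.504
gripper_force: 0.0
```

```bash
python3 to.py '[.522,.213,.025]'
```

```text
p [0.5101 0.2121 0.0258] yaw(tool y) 0.059 tool z [ 0.     0.002 -1.   ] F [0.46 0.05 0.46] t 5.3
tool delta [0.0002 0.012  0.0008]
```

Call:
pendant:
  ticks:
    - [-0.02, 0, 0, 0, 0.5]
    - [-0.02, 0, 0, -0.02, 0]
    - [0, 0, -0.035, 0, 0]
    - [0, 0, -0.035, 0, 0]
    - [0, 0, -0.035, 0, 0]
    - [0, 0, -0.035, 0, 0]
    - [0, 0, -0.02, 0, 0]
    - [0, 0, 0, 0, 0]
    - [0, 0, 0, 0, 0]

```text
clock: 6.2
position: [0.5127, 0.1696, 0.1856]
ee_rot: [2.135, 2.304, 0.001]
force: [0.2, -0.1, -0.1]
width: 0.006
gripper_force: 0.0
```

```bash
python3 to.py '[.430,-.06,.178]'
```

Run:
```python
from h import *
t=arm.get_image("top");s=arm.get_image("scene")
cv2.imwrite("pics/b.png",np.hstack([cv2.resize(t["image"][120:300,180:340],None,fx=2.4,fy=2.4),cv2.resize(s["image"][120:300,160:320],None,fx=2.4,fy=2.4)]))
```

```text
p [0.5127 0.1696 0.1856] yaw(tool y) 0.076 tool z [ 0.001 -0.    -1.   ] F [ 0.21 -0.1  -0.14] t 6.2
tool delta [-0.2227 -0.1     0.0076]
```

View pics/b.png

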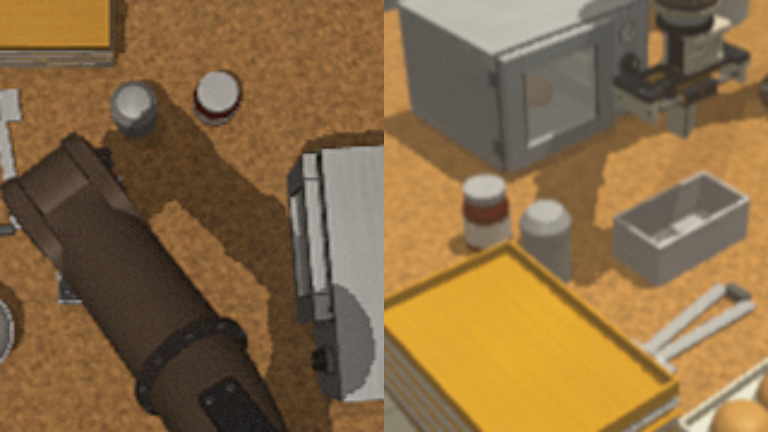

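In the scene half, the tin stands upright with rim corners at (614,221), (703,175), (748,203) and (657,242). I'll compute its new place.

Run:
```python
from h import *
s=arm.get_image("scene")
for x,y in[(614,221),(703,175),(748,203),(657,242)]:print(plane(s,160+(x-384)/2.4,120+y/2.4,.07).round(3))
```

```text
[0.61  0.148 0.07 ]
[0.433 0.136 0.07 ]
[0.431 0.23  0.07 ]
[0.593 0.222 0.07 ]
```

Call:
pendant:
  ticks:
    - [-0.028, -0.0125, 0, 0, 0]
    - [-0.028, -0.0125, 0, 0, 0]
    - [-0.028, -0.0125, 0, 0, 0]
    - [-0.028, -0.0125, 0, 0, 0]
    - [-0.028, -0.0125, 0, 0, 0]
    - [-0.028, -0.0125, 0, 0, 0]
    - [-0.028, -0.0125, 0, 0, 0]
    - [-0.026, -0.0125, 0.007, 0, 0]
    - [0, 0, 0, 0, 0]
    - [0, 0, 0, 0, 0]

```text
clock: 7.35
position: [0.4294, -0.0594, 0.178]
ee_rot: [-2.135, -2.302, 0.001]
force: [-0.1, -0.3, 0.4]
width: 0.006
gripper_force: 0.0
```

```bash
python3 to.py '[.426,-.1165,.178]'
```

```text
p [ 0.4294 -0.0594  0.178 ] yaw(tool y) 0.075 tool z [-0.001  0.    -1.   ] F [-0.11 -0.27  0.36] t 7.35
tool delta [-0.0566 -0.0077 -0.    ]
```

Call:
pendant:
  ticks:
    - [-0.02, -0.007, 0, 0, 0]
    - [-0.02, 0, 0, 0, 0]
    - [-0.01, 0, 0, 0, 0]
    - [0, 0, 0, 0, 0]

```text
clock: 7.75
position: [0.4273, -0.1098, 0.1785]
ee_rot: [-2.135, -2.304, -0.0]
force: [0.2, 0.3, -0.7]
width: 0.007
gripper_force: 0.0
```

Call:
pendant:
  ticks:
    - [-0.003, 0, 0, 0, 0]
    - [-0.003, 0, 0, 0, 0]
    - [0, 0, 0, 0, 0]

```text
clock: 8.05
position: [0.4275, -0.1146, 0.1787]
ee_rot: [-2.133, -2.306, -0.001]
force: [1.3, 2.5, -1.5]
width: 0.005
gripper_force: 1.1
```

```bash
python3 to.py
```

```text
p [ 0.4275 -0.1146  0.1787] yaw(tool y) 0.078 tool z [-0.     0.001 -1.   ] F [ 1.33  2.47 -1.45] t 8.05
```

Call:
pendant:
  ticks:
    - [-0.002, 0, 0, 0, 0]
    - [0, 0, 0, 0, 0]

```text
clock: 8.25
position: [0.4275, -0.1167, 0.1787]
ee_rot: [-2.133, -2.306, -0.001]
force: [-0.2, 4.0, 0.4]
width: 0.002
gripper_force: 2.1
```

```bash
python3 to.py
```

```text
p [ 0.4275 -0.1167  0.1787] yaw(tool y) 0.078 tool z [-0.     0.001 -1.   ] F [-0.16  4.01  0.41] t 8.25
```

In contact, with the force rising. I'll press on to the stop.

Call:
pendant:
  ticks:
    - [-0.0015, 0, 0, 0, 0]
    - [-0.001, 0, 0, 0, 0]
    - [0, 0, 0, 0, 0]

```text
clock: 8.55
position: [0.4275, -0.1183, 0.1787]
ee_rot: [-2.131, -2.306, -0.001]
force: [-1.5, 7.9, 1.6]
width: 0.007
gripper_force: 4.4
```

Call:
pendant:
  ticks:
    - [-0.001, 0, 0, 0, 0]
    - [0, 0, 0, 0, 0]

```text
clock: 8.75
position: [0.4275, -0.1184, 0.1787]
ee_rot: [-2.13, -2.306, -0.002]
force: [-2.9, 12.9, 2.3]
width: 0.01
gripper_force: 6.2
```

Call:
pendant:
  ticks:
    - [-0.001, 0, 0, 0, 0]
    - [0, 0, 0, 0, 0]

```text
clock: 8.95
position: [0.4275, -0.1184, 0.1787]
ee_rot: [-2.128, -2.307, -0.003]
force: [-2.5, 15.8, 3.4]
width: 0.009
gripper_force: 8.1
```

Call:
pendant:
  ticks:
    - [0.03, 0, 0, 0, 0]
    - [0.04, 0, 0, 0, 0]
    - [0.04, 0, 0, 0, 0]
    - [0, 0, 0, 0, 0]
    - [0, 0, 0, 0, 0]
    - [0, 0, 0, 0, 0]
    - [0, 0, 0, 0, 0]

```text
clock: 9.65
position: [0.4195, -0.0137, 0.1786]
ee_rot: [2.137, 2.303, -0.001]
force: [0.3, -0.8, -0.6]
width: 0.007
gripper_force: 0.0
```

```bash
python3 to.py '[.4497,-.08,.26]'
```

Run:
```python
from h import *
t=arm.get_image("top");s=arm.get_image("scene")
cv2.imwrite("pics/d.png",np.hstack([cv2.resize(t["image"][160:300,270:360],None,fx=4,fy=4),cv2.resize(s["image"][100:240,160:260],None,fx=4,fy=4)]))
```

```text
p [ 0.4195 -0.0137  0.1786] yaw(tool y) 0.075 tool z [-0. -0. -1.] F [ 0.31 -0.82 -0.63] t 9.65
tool delta [-0.0684  0.0252 -0.0813]
```

View pics/d.png

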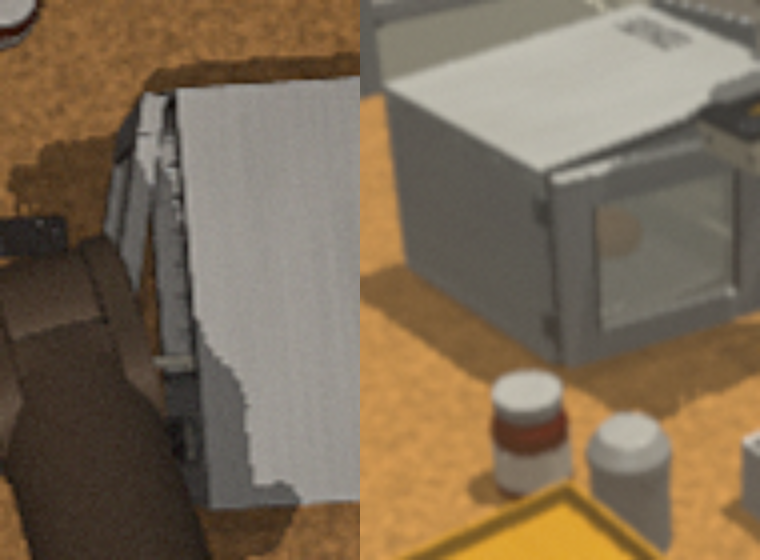

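The door is ajar. In the top half, its back top edge runs from about (155,190) down to (138,290), with a bench-coloured gap to the carcass. I'll compute the angle from that.

Run:
```python
from h import *
t=arm.get_image("top")
th=-1.49;R=np.array([[np.cos(th),-np.sin(th)],[np.sin(th),np.cos(th)]]);h=np.array([.6212,-.1282])
P=[plane(t,270+x/4,160+y/4,.221)[:2] for x,y in[(155,190),(138,290)]]
for p in P: q=R.T@(p-h);print(p,"local from hinge",q.round(4),"angle",np.arctan2(-q[0],-q[1]))
q=R.T@(P[1]-P[0]);print("slope",np.arctan2(-q[0],-q[1]))
for a in(.15,.2,.25):
  b=np.array([-np.sin(a),-np.cos(a)])*.17
  c=np.array([.007,-.17*np.cos(a)]);print(a,"back pt",h+R@b,"carcass",h+R@c,"mid",h+R@((b+c)/2))
```

```text
[ 0.54280443 -0.12079035] local from hinge [-0.0137 -0.0775] angle 0.1750325752294077
[ 0.46373844 -0.10789459] local from hinge [-0.0329 -0.1553] angle 0.20904326911585397
slope 0.24247390211751355
0.15 back pt [ 0.45160692 -0.11644476] carcass [ 0.45422223 -0.14874353] mid [ 0.45291457 -0.13259415]
0.2 back pt [ 0.45240638 -0.10798333] carcass [ 0.45569717 -0.14862411] mid [ 0.45405177 -0.12830372]
0.25 back pt [ 0.45362774 -0.09957243] carcass [ 0.45758719 -0.14847107] mid [ 0.45560746 -0.12402175]
```

Call:
pendant:
  ticks:
    - [0, 0, -0.04, 0.05, 0]
    - [0, 0, -0.042, 0.05, 0]
    - [0, 0, 0, 0, 0]

```text
clock: 10.1
position: [0.4222, -0.0122, 0.2654]
ee_rot: [2.246, 2.189, 0.008]
force: [0.4, 0.1, -1.0]
width: 0.007
gripper_force: 0.0
```

```bash
python3 to.py '[.449,-.128,.262]'
```

```text
p [ 0.4222 -0.0122  0.2654] yaw(tool y) -0.026 tool z [ 0.008 -0.    -1.   ] F [ 0.42  0.14 -0.98] t 10.1
tool delta [-0.1151  0.0297  0.0036]
```

Call:
pendant:
  ticks:
    - [-0.03, 0.01, 0, 0, 0]
    - [-0.03, 0.01, 0, 0, 0]
    - [-0.03, 0.01, 0, 0, 0]
    - [-0.026, 0, 0, 0, 0]
    - [0, 0, 0, 0, 0]
    - [0, 0, 0, 0, 0]

```text
clock: 10.7
position: [0.4463, -0.1294, 0.2602]
ee_rot: [-2.248, -2.193, 0.0]
force: [0.6, -0.2, -0.0]
width: 0.004
gripper_force: 0.0
```

```bash
python3 to.py '[.449,-.128,.182]'
```

```text
p [ 0.4463 -0.1294  0.2602] yaw(tool y) -0.025 tool z [-0.001  0.    -1.   ] F [ 0.59 -0.16 -0.04] t 10.7
tool delta [0.0014 0.0027 0.0782]
```

Call:
pendant:
  ticks:
    - [0.001, 0.002, 0.02, 0, 0]
    - [0, 0, 0.02, 0, 0]
    - [0, 0, 0, 0, 0]

```text
clock: 11.0
position: [0.4471, -0.1266, 0.2187]
ee_rot: [-2.242, -2.195, 0.003]
force: [0.3, -0.7, -0.2]
width: 0.002
gripper_force: 0.0
```

Call:
pendant:
  ticks:
    - [0, 0, 0.02, 0, 0]
    - [0, 0, 0.017, 0, 0]
    - [0, 0, 0, 0, 0]

```text
clock: 11.3
position: [0.4478, -0.1272, 0.1829]
ee_rot: [-2.244, -2.195, 0.002]
force: [1.0, -0.1, 0.4]
width: 0.002
gripper_force: 0.0
```

```bash
python3 to.py
```

```text
p [ 0.4478 -0.1272  0.1829] yaw(tool y) -0.022 tool z [-0.003  0.001 -1.   ] F [ 1.03 -0.11  0.42] t 11.3
```

Call:
pendant:
  ticks:
    - [0.0138, 0.0006, 0, 0.08, 0]
    - [0.0138, 0.0006, 0, 0.08, 0]
    - [0.0138, 0.0006, 0, 0.08, 0]
    - [0.0138, 0.0006, 0, 0.08, 0]
    - [0.0138, 0.0006, 0, 0.08, 0]
    - [0.0138, 0.0006, 0, 0.08, 0]

```text
clock: 11.9
position: [0.4707, -0.0478, 0.1852]
ee_rot: [2.706, 1.595, 0.001]
force: [-0.4, -0.2, 0.2]
width: 0.004
gripper_force: 0.4
```

```bash
python3 to.py '[.6212,-.1282,.183]'
```

```text
p [ 0.4707 -0.0478  0.1852] yaw(tool y) -0.506 tool z [ 0.001 -0.    -1.   ] F [-0.43 -0.2   0.19] t 11.9
tool delta [0.0026 0.1706 0.0024]
```

Call:
pendant:
  ticks:
    - [0.0138, 0.0006, 0, 0.08, 0]
    - [0.0138, 0.0006, 0, 0.08, 0]
    - [0.0138, 0.0006, 0, 0.08, 0]
    - [0.0138, 0.0006, 0, 0.08, 0]
    - [0.0138, 0.0006, 0, 0.08, 0]
    - [0.0138, 0.0006, 0, 0.08, 0]

```text
clock: 12.5
position: [0.5267, 0.0126, 0.1853]
ee_rot: [-3.008, -0.906, -0.001]
force: [-0.7, 0.0, 0.2]
width: 0.01
gripper_force: 0.4
```

```bash
python3 to.py '[.6212,-.1282,.183]'
```

```text
p [0.5267 0.0126 0.1853] yaw(tool y) -0.985 tool z [ 0.001  0.    -1.   ] F [-0.69  0.05  0.22] t 12.5
tool delta [0.001  0.1696 0.0023]
```

Call:
pendant:
  ticks:
    - [0.0138, 0.0006, 0, 0.08, 0]
    - [0.0138, 0.0006, 0, 0.08, 0]
    - [0.0138, 0.0006, 0, 0.08, 0]
    - [0.01, 0.0006, 0, 0.06, 0]
    - [0.01, 0.0006, 0, 0.06, 0]
    - [0.006, 0, 0, 0.03, 0]
    - [0, 0, 0, 0, 0]
    - [0, 0, 0, 0, 0]
    - [0, 0, 0, 0, 0]

```text
clock: 13.4
position: [0.5879, 0.0363, 0.184]
ee_rot: [3.126, 0.311, -0.0]
force: [0.3, 0.0, 0.4]
width: 0.002
gripper_force: 0.0
```

```bash
python3 to.py '[.6212,-.1282,.183]'
```

```text
p [0.5879 0.0363 0.184 ] yaw(tool y) -1.372 tool z [-0. -0. -1.] F [0.31 0.02 0.36] t 13.4
tool delta [1.000e-04 1.678e-01 1.000e-03]
```

Call:
pendant:
  ticks:
    - [-0.02, 0, 0, 0, 0]
    - [-0.02, 0, 0, 0, 0]
    - [0, 0, -0.04, 0, 0]
    - [0, 0, -0.04, 0, 0]
    - [-0.03, 0, -0.03, 0, 0]
    - [-0.04, 0, 0, 0, 0]
    - [-0.04, 0, 0, 0, 0]
    - [0, 0, 0, 0, 0]
    - [0, 0, 0, 0, 0]

```text
clock: 14.3
position: [0.4407, 0.0066, 0.2943]
ee_rot: [3.126, 0.31, 0.002]
force: [0.4, -0.1, -0.7]
width: 0.008
gripper_force: 0.0
```

```bash
python3 to.py
```

Run:
```python
from h import *
t=arm.get_image("top");s=arm.get_image("scene")
cv2.imwrite("pics/e.png",np.hstack([cv2.resize(t["image"][130:300,180:340],None,fx=2.4,fy=2.4),cv2.resize(s["image"][90:260,160:320],None,fx=2.4,fy=2.4)]))
```

```text
p [0.4407 0.0066 0.2943] yaw(tool y) -1.373 tool z [ 0.001 -0.001 -1.   ] F [ 0.36 -0.06 -0.74] t 14.3
```

View pics/e.png

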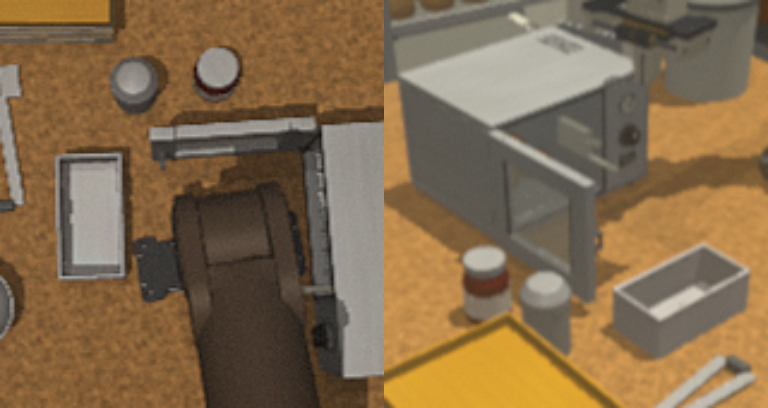

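The door stands nearly square to the cabinet, with its top edge from (150,135) to (315,125). The tin is upright and clear, with its right edge at column 125, and the bystanders haven't moved. I'll hand it in.

```bash
python3 -c "
from cell import arm
print(arm.sign_off())"
```

```text
the job is handed in; nothing more can be done
None
```

The job is handed in at about 14 s of the 64 s allowed: the tin was slid clear, the catch released, and the door swung to about 1.5 rad (estimated from the arm's position), with the tin upright and the bystanders unmoved in the last picture; the judge's verdict was not shown.

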